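Hold the right block against the sprung fence for screwing

ROBOT

A 6-joint arm with a two-finger parallel gripper is mounted at the origin on the work surface. World frame = base frame: x ahead of the robot, y to its left, z up, the work surface at z = 0. Lengths are in mm, angles in rad, forces in N, time in s.
With the tool pointing down it reaches from about 350 to 875 mm from the base axis. Payload 4.2 kg.
Tool frame: the origin (TCP) lies at the very end of the fingers, on their centre line; the grasp point (between the pads) lies 19 mm behind it; z points along the fingers, y is the line along which they close (so a half turn about z gives the same grasp; the last joint's range is limited). The gripper opens to 85 mm and grips with 20 to 120 N. Pads are 22 mm wide; open, the fingers measure 114 mm over their backs; the gripper's body (76 mm by 85 mm) begins 54 mm behind the grasp point. The pads swing forward as they close: fully open they stand 13 mm farther back than shut.
Start: joints at [1.439, 0.385, 0.008, 0, -1.194, -0.259], TCP at [238.047, 577.869, 231.312] pointing down, gripper open.
Joint ranges: [-3.14, 3.14], [-1.21, 2.06], [-1.07, 1.41], [-3.16, 2.05], [-2.99, -0.16], [-3.1, 3.1]. Speed limits (rad/s): [2.79, 2.79, 3.14, 3.14, 3.14, 3.14].

INTERFACE

Orientations are given as a unit quaternion [x, y, z, w].
In Python, from bench import arm, optics gives the robot as it stands. The module is installed in compiled form; this text tells all that it offers.
- The arm moves only by the tool step_arm, never from a script. Its argument "motion" is a list of rows, each an object with "dr": the turn, a rotation vector about the tool's x, y, z in units of 8 degrees (1.0 is 8 degrees), a list of three; "slide": the shift along the tool's x, y, z in mm, a list of three; "jaw": the finger opening in mm, from 0 to 85.4. A call has exactly 8 rows; each row is the pose to reach, as a shift and turn from the pose commanded when the call began, along the tool's axes at that moment; what a row does not reach only later rows make up. A row lasts 1/8 s, in which the tool goes at most 62.5 mm and 10.7 degrees, less where a joint would pass 70% of its speed; a pose out of reach is approached as far as the arm can. A call with a gripper value outside its range is refused whole. The fingers move at their own pace and stop on an object; the grip force is fixed at half the most. Time passes only in rows, so rows that repeat a pose let the fingers close, or fill a call up. It gives the time, the measured TCP pose, the force, the opening and the grip force at its end, in the units of the state.
- arm.read_state(): the state, without advancing time (a new reading comes with each control period).
- optics.get_image(name): name is "scene" or "top"; returns the picture (384x512x3 uint8, blue, green, red); there is no depth.
- optics.camera_info(name): a dict with "camera_matrix" (3x3 intrinsics, pixels), "view" (4x4, takes a point from world to camera coordinates). Camera axes: x right, y up, looking along -z (the intrinsics and any distortion apply to the point x, -y, -z); pixel columns grow to the right and rows downward; lengths in mm; the calibration is good to about 2 mm. A picture is of the moment at which its call begins. camera_info takes no time and is no camera call.
- arm.job_done(): hands the job in; it is judged then, once.
The state is a dict: "clock": time; "joints": joint angles; "joint_vel": joint speeds; "joint_efforts": joint torques, N m; "position": TCP position; "ee_rot": TCP orientation; "contact_force": force on the tool from outside, world axes, zero at the start; "wrist_torque": the same for the moment, N m; "gripper_width": finger opening in mm; "grasp_force": force on a finger pad.
Only numpy, scipy, OpenCV 4.12 (cv2) and the standard library are available. Lean on these libraries where they do the work, as an engineer would, in place of code of your own. Each camera call takes 0.05 s, during which the arm holds its last target. There are 200 camera calls.

TASK

Of the three upright wooden blocks take the one whose width fills the gap between the jig's two low cheeks, stand it flat on the board there and press it squarely against the sprung metal fence until the fence's pointer stands between the two raised marks, never driving the fence to the end of its travel. Finish while still holding the block steadily there, pressing on the block only, hand clear of the jig, so that a colleague can drive the screw from behind. Leave the other two blocks and the carrot standing where they are.

Things in the scene. Friction and masses are not known exactly. Their poses are not given: they have to be found in the camera images.
- jig: Screwing jig, fixed to the table: plywood board 200 mm (x) by 150 mm (y), 12 mm thick; origin at the centre of its underside, board top at z = 12 mm. Push along the jig's +x. The fence's front is at x = 30 mm at rest; behind it a fixed wooden back rail, x 82 to 98 mm, 110 mm wide, 45 mm high above the board, notched in the middle.
- gap (a point): Point on the board's top (jig x = 0, y = 0, z = 12 mm), axes as the jig's, in the gap between two dark wood cheeks: they run along x from -45 to +28 mm, inner faces at y = +-25 mm (gap 50 mm), outer faces at y = +-37 mm, 12 mm high above the board.
- scale (a point): Top of the fixed metal scale strip on the jig's +y side, midway between its two raised dark cross marks (9 mm apart along x, 2 mm thick, 7 mm high). The strip is 12 mm wide (jig y 52 to 64 mm), 10 mm high above the board, jig x 20 to 76 mm.
- fence_face (a point): Middle of the fence's front face at the level of the board's top; moves with the fence, axes as the jig's. The fence is a metal plate 70 mm wide (y), 51 mm high above the board, 16 mm thick, with a 26 mm wide notch open at the top for the screw. A small dark pointer on its +y side, 8 mm behind the front face, runs beside the scale strip.
- fence (a joint): How far the fence is pushed back along the jig's +x, in m: 0 at rest, 0.024 at the end of travel. A spring of 800 N/m without preload holds it forward (8 N at 0.010), plus about 0.2 N friction. The pointer is level with the centres of the two marks at 0.008 and 0.017; midway, 0.0125, takes 10 N.
- block_narrow: hardwood block with square edges standing upright, 40 mm along its own x, 36 mm wide along its own y, 70 mm tall (z), about 70 g; origin at the centre of its underside. Too loose between the cheeks.
- block_medium: hardwood block with square edges standing upright, 40 mm along its own x, 46 mm wide along its own y, 70 mm tall (z), about 90 g; origin at the centre of its underside. Fits between the cheeks with 2 mm to spare on each side; its x side goes against the fence. There is room for fingers on its y sides above the cheeks, none between it and the fence.
- block_wide: hardwood block with square edges standing upright, 40 mm along its own x, 56 mm wide along its own y, 70 mm tall (z), about 110 g; origin at the centre of its underside. Too wide for the gap.
- carrot: Carved orange carrot piece standing upright, 42 mm across at the foot, 93 mm tall; origin at the centre of its underside. Bystander.
Things that resemble listed ones, but are neither listed nor needed, are in the scene too. What is shaped like the block_medium but green is not meant.

How it is judged:
By the outcome, as a careful person would: the job done as asked, in the order asked, and still so for the second after the job is handed in, while the arm keeps its last pose, push and grip.
It also fails if it takes over 38 s, if anything falls off the work surface, if the arm or the gripper's body presses on something with over 40 N, if the wrist force passes 120 N, or if a joint passes its speed limit or range.

## Working session

There is one attempt and no reset: what is moved stays moved. The work goes in short steps, Python scripts to look and compute and a tool call to move; the robot and the scene stay as the last step left them, time stands still between calls to the robot, and variables do not carry over. Pictures are saved under pics/ and viewed, at most 10 in all, crops included, and the job is handed in when it is done.

Besides the shell and the picture viewer there is one more tool, called after "Call:" as a command line: name --argument value ..., lists and objects as JSON in quotes. step_arm: Moves the arm, as the interface text tells. Its arguments: {"type":"object","properties":{"motion":{"type":"array","items":{"type":"object","properties":{"dr":{"type":"array","items":{"type":"number"}},"slide":{"type":"array","items":{"type":"number"}},"jaw":{"type":"number"}}}}},"required":["motion"]}

```bash
mkdir -p pics
python3 - <<'E'
from bench import arm, optics
import cv2, numpy as np
s=arm.read_state(); print(s)
for n in("scene","top"):
    im=optics.get_image(n); cv2.imwrite(f"pics/{n}0.png",im)
    i=optics.camera_info(n); print(n,{k:np.round(v,3).tolist() if not isinstance(v,str) else v for k,v in i.items()})
E
```

```text
{'clock': 0.0, 'joints': array([ 1.43855103e+00,  3.85551903e-01,  6.59549351e-03, -5.23089706e-04,
       -1.19400794e+00, -2.58597195e-01]), 'joint_vel': array([-0.00162116,  0.00058367, -0.00094961, -0.00118626,  0.00177637,
       -0.00113823]), 'joint_efforts': array([-1.48652027e-03, -3.92289519e+01,  1.88394892e+01,  4.18626130e+00,
       -4.63826931e-03, -8.03823525e-06]), 'position': array([237.85715536, 577.31680354, 230.20895895]), 'ee_rot': array([ 9.80946612e-01, -1.94274316e-01, -1.74170354e-04,  1.09719776e-03]), 'contact_force': array([-0.13050064,  0.00510509,  1.01800457]), 'wrist_torque': array([-0.00299712, -0.03196377,  0.03267509]), 'grasp_force': 0.0, 'gripper_width': 85.63374965007525}
scene {'camera_matrix': [[432.401, 0.0, 258.244], [0.0, 432.401, 193.758], [0.0, 0.0, 1.0]], 'view': [[-0.333, 0.943, 0.017, 70.575], [-0.745, -0.274, 0.608, 403.84], [0.577, 0.19, 0.794, -1202.131], [0.0, 0.0, 0.0, 1.0]]}
top {'camera_matrix': [[422.772, 0.0, 260.921], [0.0, 422.772, 187.682], [0.0, 0.0, 1.0]], 'view': [[0.013, -1.0, -0.018, 111.264], [0.983, 0.01, 0.181, -548.497], [-0.181, -0.02, 0.983, -803.228], [0.0, 0.0, 0.0, 1.0]]}
```

View pics/scene0.png

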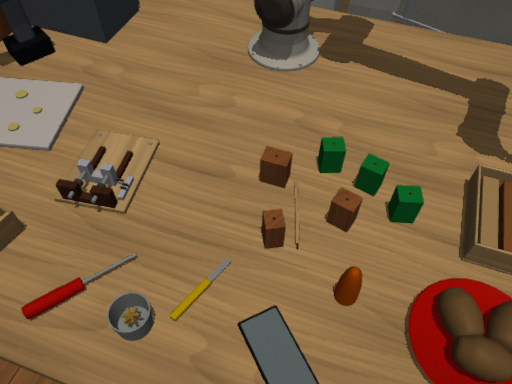

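View pics/top0.png

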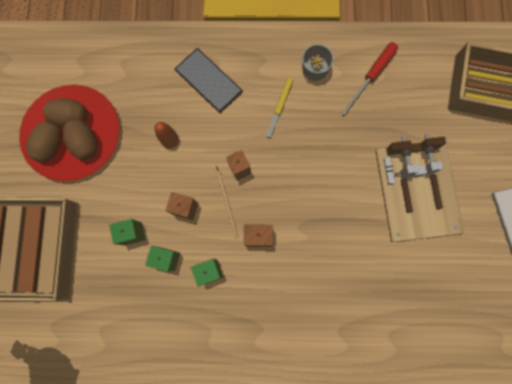

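The top view shows brown blocks at (238,165), (181,206) and (258,236), green decoys at (125,232), (162,259) and (207,272), the carrot at (166,135), and the jig around (420,190) with its fence toward the top of the picture. Next I measure the brown tops.

```bash
cat > h.py <<'E'
import numpy as np, cv2
from bench import arm, optics
def ray(n,uv):
    i=optics.camera_info(n);K=np.array(i["camera_matrix"]);V=np.array(i["view"])
    d=np.linalg.inv(K)@np.array([uv[0],uv[1],1.]);d=np.array([d[0],-d[1],-d[2]])
    R=V[:3,:3];return -R.T@V[:3,3],R.T@d
def cast(n,uv,z):
    o,d=ray(n,uv);return o+d*(z-o[2])/d[2]
def proj(n,p):
    i=optics.camera_info(n);K=np.array(i["camera_matrix"]);V=np.array(i["view"])
    c=V[:3,:3]@np.array(p,float)+V[:3,3];q=K@np.array([c[0],-c[1],-c[2]]);return q[:2]/q[2]
def hsv(im):return cv2.cvtColor(im,cv2.COLOR_BGR2HSV)
E
python3 - <<'E'
from h import *
im=cv2.imread("pics/top0.png");H=hsv(im)
for c in[(238,160),(178,202),(258,231),(240,190),(235,175),(182,213),(258,244),(415,225),(150,180)]:print(c,H[c[1],c[0]])
a=cv2.resize(im[140:260,150:290],(560,480),interpolation=cv2.INTER_CUBIC)
cv2.imwrite("pics/c1.png",a)
b=cv2.resize(im[128:248,370:470],(600,720)[:2] if 0 else (500,600),interpolation=cv2.INTER_CUBIC)
cv2.imwrite("pics/c2.png",b)
E
```

```text
(238, 160) [ 12 143 112]
(178, 202) [ 12 146 129]
(258, 231) [ 12 147 134]
(240, 190) [ 17 112 155]
(235, 175) [ 15 126  83]
(182, 213) [ 13 145 128]
(258, 244) [ 12 146 124]
(415, 225) [ 18 104 165]
(150, 180) [ 17 112 169]
```

View pics/c1.png

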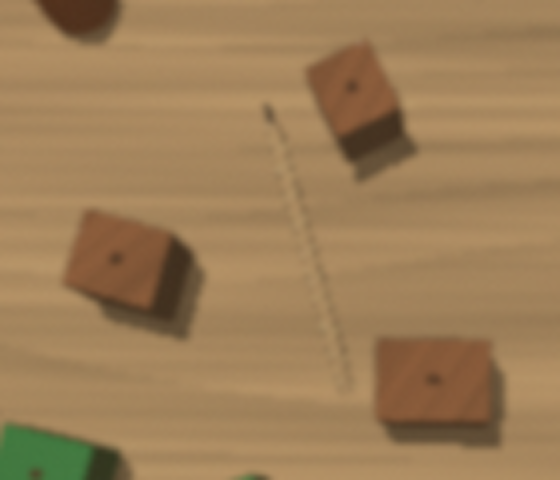

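View pics/c2.png

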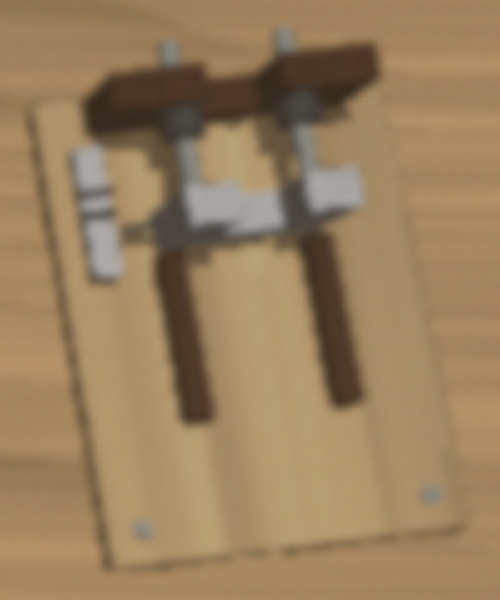

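Run:
```python
from h import *
np.set_printoptions(precision=1,suppress=True)
f=lambda p,k,o,z:cast("top",[(p[0]+.5)/k-.5+o[0],(p[1]+.5)/k-.5+o[1]],z)[:2]
for n,q in dict(L=[(88,209),(176,234),(152,308),(65,283)],R=[(376,339),(491,339),(492,422),(377,423)],U=[(308,70),(368,42),(400,105),(342,137)]).items():
    P=np.array([f(p,4,(150,140),70) for p in q]);e=np.roll(P,-1,0)-P
    print(n,P.mean(0),np.linalg.norm(e,axis=1),np.degrees(np.arctan2(e[:,1],e[:,0])))
J=(370,128)
q=[(158,252),(185,250),(213,418),(183,422),(303,237),(328,234),(362,402),(336,405)]
P=np.array([f(p,5,J,24) for p in q]);print(P)
# rigid fit: model jig coords
M=np.array([(28,37),(28,25),(-45,25),(-45,37),(28,-25),(28,-37),(-45,-37),(-45,-25)],float)
def fit(M,P):
    a=M-M.mean(0);b=P-P.mean(0);z=(np.conj(a[:,0]+1j*a[:,1])*(b[:,0]+1j*b[:,1])).sum();t=np.angle(z)
    R=np.array([[np.cos(t),-np.sin(t)],[np.sin(t),np.cos(t)]]);o=P.mean(0)-R@M.mean(0);return np.degrees(t),o,P-(M@R.T+o)
t,o,r=fit(M,P);print(t,o);print(r)
B=np.array([f(p,5,J,12) for p in[(30,103),(108,568),(466,530)]]);t,o,r=fit(np.array([(100,75),(-100,75),(-100,-75.]) ]),B);print(t,o,r)
print("scene check")
for p in[(258,236)]:print(p)
```

```text
File "<stdin>", line 16
    B=np.array([f(p,5,J,12) for p in[(30,103),(108,568),(466,530)]]);t,o,r=fit(np.array([(100,75),(-100,75),(-100,-75.]) ]),B);print(t,o,r)
                                                                                                                      ^
SyntaxError: closing parenthesis ']' does not match opening parenthesis '('
```

Run:
```python
from h import *
np.set_printoptions(precision=1,suppress=True)
f=lambda p,k,o,z:cast("top",[(p[0]+.5)/k-.5+o[0],(p[1]+.5)/k-.5+o[1]],z)[:2]
for n,q in dict(L=[(88,209),(176,234),(152,308),(65,283)],R=[(376,339),(491,339),(492,422),(377,423)],U=[(308,70),(368,42),(400,105),(342,137)]).items():
    P=np.array([f(p,4,(150,140),70) for p in q]);e=np.roll(P,-1,0)-P
    print(n,P.mean(0),np.linalg.norm(e,axis=1),np.degrees(np.arctan2(e[:,1],e[:,0])))
J=(370,128)
q=[(158,252),(185,250),(213,418),(183,422),(303,237),(328,234),(362,402),(336,405)]
P=np.array([f(p,5,J,24) for p in q])
M=np.array([(28,37),(28,25),(-45,25),(-45,37),(28,-25),(28,-37),(-45,-37),(-45,-25)],float)
def fit(M,P):
    a=M-M.mean(0);b=P-P.mean(0);z=(np.conj(a[:,0]+1j*a[:,1])*(b[:,0]+1j*b[:,1])).sum();t=np.angle(z)
    R=np.array([[np.cos(t),-np.sin(t)],[np.sin(t),np.cos(t)]]);o=P.mean(0)-R@M.mean(0);return np.degrees(t),o,P-(M@R.T+o)
t,o,r=fit(M,P);print(t,o);print(r)
B=np.array([f(p,5,J,12) for p in[(30,103),(108,568),(466,530)]])
t,o,r=fit(np.array([(100,75),(-100,75),(-100,-75.)]),B);print(t,o,r)
from scipy.spatial.transform import Rotation as R
print(R.from_quat(arm.read_state()["ee_rot"]).as_matrix())
```

```text
L [509.  276.8] [45.8 38.1 45.  38.2] [-105.3  164.5   74.8  -14.3]
R [450.9 121.5] [55.9 40.  55.4 40.5] [ -89.3 -178.8   91.2    1.9]
U [596.  163.4] [33.2 36.4 33.  38.6] [ -63.6 -152.7  120.2   27.6]
6.850456006873658 [ 552.8 -212.2]
[[-0.6 -1.3]
 [-1.1 -0.6]
 [ 1.1  0.1]
 [ 0.7  0.5]
 [-1.  -0.1]
 [-1.1  1.5]
 [ 1.   0.6]
 [ 1.1 -0.7]]
6.907469038455555 [ 552.9 -212.2] [[-0.5 -0.1]
 [ 0.6 -0.9]
 [-0.1  1. ]]
[[ 0.9 -0.4 -0. ]
 [-0.4 -0.9 -0. ]
 [ 0.   0.  -1. ]]
```

The left brown block at top px (181,206) measures 46 x 38 mm, so it is block_medium. The one at (258,236) is 56 mm wide and the one at (238,165) is 36 mm. The three at (125,232), (162,259) and (207,272) are green decoys. The enlarged crop confirms this choice. The jig is at (552.8, -212.2) with yaw 6.9°. Now I move above the medium block at (509, 277), yaw -15°.

Call:
step_arm --motion '[{"slide":[46,22,0],"dr":[0,0,-0.1],"jaw":85},{"slide":[98,47,10],"dr":[0,0,-0.3],"jaw":85},{"slide":[150,72,20],"dr":[0,0,-0.5],"jaw":85},{"slide":[205,98,35],"dr":[0,0,-0.7],"jaw":85},{"slide":[258,124,50],"dr":[0,0,-0.93],"jaw":85},{"slide":[310,149,65],"dr":[0,0,-0.93],"jaw":85},{"slide":[350,168,80],"dr":[0,0,-0.93],"jaw":85},{"slide":[365.2,175.2,90],"dr":[0,0,-0.93],"jaw":85}]'

```text
clock: 1.1
position: [509.7, 274.5, 140.0]
ee_rot: [0.991, -0.132, -0.001, 0.001]
contact_force: [0.1, 0.5, -1.4]
gripper_width: 84.9
grasp_force: 0.0
```

Run:
```python
from h import *
np.set_printoptions(precision=2,suppress=True)
s=arm.read_state();print(s["clock"],s["position"],s["ee_rot"],s["joints"],s["contact_force"])
im=optics.get_image("top");sc=optics.get_image("scene")
print(proj("top",(509,277,70)),proj("scene",(509,277,70)))
u,v=proj("scene",(509,277,70)).astype(int)
a=cv2.resize(im[150:270,110:250],(467,400),interpolation=cv2.INTER_CUBIC)
b=cv2.resize(sc[v-70:v+50,u-50:u+50],(333,400),interpolation=cv2.INTER_CUBIC)
cv2.imwrite("pics/p1.png",np.hstack([a,b]))
```

```text
1.1 [509.74 274.48 139.99] [ 0.99 -0.13 -0.    0.  ] [ 0.77  0.39 -0.23 -0.   -0.95  0.53] [ 0.13  0.55 -1.43]
[179.58 204.19] [346.54 198.6 ]
```

View pics/p1.png

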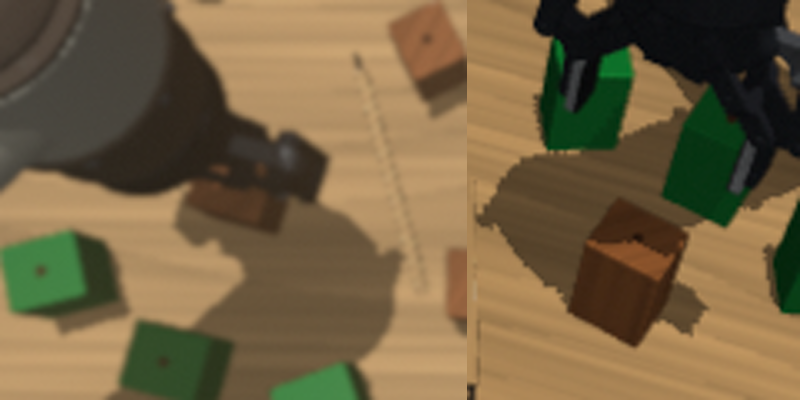

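The picture shows the hole in the block's top at scene px (347,199), where I predicted (346.5,198.6), so the estimate holds. The fingers stand over the block, so I descend.

Call:
step_arm --motion '[{"slide":[0,0,15],"jaw":85},{"slide":[0,0,40],"jaw":85},{"slide":[0,0,65],"jaw":85},{"slide":[0,0,90],"jaw":85},{"slide":[0,0,108],"jaw":85},{"slide":[0,0,118],"jaw":85},{"slide":[0,0,118],"jaw":85},{"slide":[0,0,118],"jaw":85}]'

```text
$.motion[0]: bad value
```

Call:
step_arm --motion '[{"dr":[0,0,0],"slide":[0,0,15],"jaw":85},{"dr":[0,0,0],"slide":[0,0,40],"jaw":85},{"dr":[0,0,0],"slide":[0,0,65],"jaw":85},{"dr":[0,0,0],"slide":[0,0,90],"jaw":85},{"dr":[0,0,0],"slide":[0,0,108],"jaw":85},{"dr":[0,0,0],"slide":[0,0,118],"jaw":85},{"dr":[0,0,0],"slide":[0,0,118],"jaw":85},{"dr":[0,0,0],"slide":[0,0,118],"jaw":85}]'

```text
clock: 2.2
position: [509.2, 277.5, 24.0]
ee_rot: [0.992, -0.13, 0.001, -0.001]
contact_force: [-0.1, -0.4, 0.2]
gripper_width: 84.9
grasp_force: 0.0
```

Call:
step_arm --motion '[{"dr":[0,0,0],"slide":[0,0,0],"jaw":60},{"dr":[0,0,0],"slide":[0,0,0],"jaw":52},{"dr":[0,0,0],"slide":[0,0,0],"jaw":48},{"dr":[0,0,0],"slide":[0,0,0],"jaw":42},{"dr":[0,0,0],"slide":[0,0,0],"jaw":38},{"dr":[0,0,0],"slide":[0,0,0],"jaw":38},{"dr":[0,0,0],"slide":[0,0,0],"jaw":38},{"dr":[0,0,0],"slide":[0,0,0],"jaw":38}]'

```text
clock: 3.2
position: [509.5, 277.1, 23.9]
ee_rot: [0.992, -0.13, 0.001, -0.0]
contact_force: [-0.6, 1.1, 5.3]
gripper_width: 45.3
grasp_force: 61.7
```

Call:
step_arm --motion '[{"dr":[0,0,0],"slide":[0,0,-20],"jaw":38},{"dr":[0,0,0],"slide":[0,0,-60],"jaw":38},{"dr":[0,0,-0.3],"slide":[5,14,-100],"jaw":38},{"dr":[0,0,-0.8],"slide":[18,50,-122],"jaw":38},{"dr":[0,0,-1.4],"slide":[36,98,-125],"jaw":38},{"dr":[0,0,-2.0],"slide":[54,147,-125],"jaw":38},{"dr":[0,0,-2.5],"slide":[72,196,-125],"jaw":38},{"dr":[0,0,-2.73],"slide":[90,246,-125],"jaw":38}]'

```text
clock: 4.2
position: [531.3, 14.1, 147.2]
ee_rot: [0.998, 0.061, -0.001, -0.0]
contact_force: [0.7, -0.3, -0.5]
gripper_width: 45.5
grasp_force: 61.4
```

Call:
step_arm --motion '[{"dr":[0,0,0],"slide":[-1.5,48,0],"jaw":38},{"dr":[0,0,0],"slide":[-3,96,0],"jaw":38},{"dr":[0,0,0],"slide":[-4.5,144,0],"jaw":38},{"dr":[0,0,0],"slide":[-6,188,0],"jaw":38},{"dr":[0,0,0],"slide":[-7,216,0],"jaw":38},{"dr":[0,0,0],"slide":[-7,228.8,0],"jaw":38},{"dr":[0,0,0],"slide":[-7,228.8,20],"jaw":38},{"dr":[0,0,0],"slide":[-7,228.8,40],"jaw":38}]'

```text
clock: 5.2
position: [552.4, -211.6, 107.3]
ee_rot: [0.998, 0.06, -0.0, -0.0]
contact_force: [0.5, 0.7, -1.0]
gripper_width: 45.4
grasp_force: 61.5
```

Run:
```python
from h import *
np.set_printoptions(precision=2,suppress=True)
s=arm.read_state();print(s["clock"],s["position"],s["ee_rot"],s["contact_force"],s["gripper_width"])
sc=optics.get_image("scene");tp=optics.get_image("top")
o=np.array([552.8,-212.2]);t=np.radians(6.9)
W=lambda x,y,z:(o[0]+x*np.cos(t)-y*np.sin(t),o[1]+x*np.sin(t)+y*np.cos(t),z)
z=s["position"][2]-24
for p in[W(-20,-23,z),W(-20,23,z),W(20,-23,z),W(20,23,z),W(28,25,24),W(-45,25,24),W(28,-25,24),W(-45,-25,24)]:
    print(proj("scene",p))
a=cv2.resize(sc[90:230,40:180],(600,600),interpolation=cv2.INTER_CUBIC)
cv2.imwrite("pics/p2.png",a)
```

```text
5.2 [ 552.41 -211.57  107.27] [ 1.    0.06 -0.   -0.  ] [ 0.45  0.66 -0.98] 45.364817607863415
[ 94.41 134.14]
[115.78 137.95]
[ 85.37 148.23]
[107.29 152.24]
[114.09 175.03]
[128.24 149.61]
[ 91.36 170.72]
[106.48 145.67]
```

View pics/p2.png

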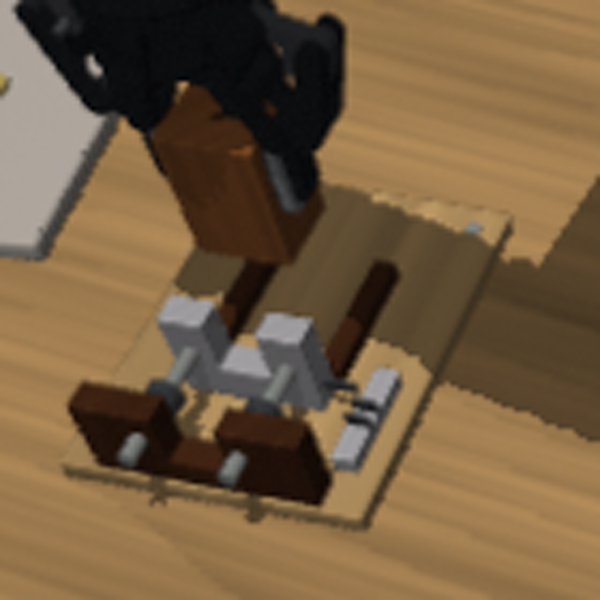

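The held block is over the gap. Its bottom corners are at about crop (200,248) and (291,264), against predictions of (194,250) and (288,267). The cheek end at (377,260) also matches its prediction of (378,257). I lower to just above the cheeks and check the fit.

Call:
step_arm --motion '[{"dr":[0,0,0],"slide":[0,0,15],"jaw":38},{"dr":[0,0,0],"slide":[0,0,30],"jaw":38},{"dr":[0,0,0],"slide":[0,0,45],"jaw":38},{"dr":[0,0,0],"slide":[0,0,54],"jaw":38},{"dr":[0,0,0],"slide":[0,0,56],"jaw":38},{"dr":[0,0,0],"slide":[0,0,56],"jaw":38},{"dr":[0,0,0],"slide":[0,0,56],"jaw":38},{"dr":[0,0,0],"slide":[0,0,56],"jaw":38}]'

```text
clock: 6.3
position: [553.2, -212.2, 52.8]
ee_rot: [0.998, 0.06, 0.001, 0.0]
contact_force: [-0.7, 0.1, -0.7]
gripper_width: 45.4
grasp_force: 61.5
```

Run:
```python
from h import *
np.set_printoptions(precision=2,suppress=True)
s=arm.read_state();print(s["clock"],s["position"],s["ee_rot"],s["contact_force"],s["gripper_width"])
sc=optics.get_image("scene")
a=cv2.resize(sc[110:200,60:160],(660,594),interpolation=cv2.INTER_CUBIC)
cv2.imwrite("pics/p3.png",a)
o=np.array([552.8,-212.2]);t=np.radians(6.9)
W=lambda x,y,z:(o[0]+x*np.cos(t)-y*np.sin(t),o[1]+x*np.sin(t)+y*np.cos(t),z)
z=s["position"][2]-24;print(z)
for p in[W(20,-23,z),W(20,23,z),W(-20,23,z),W(-45,25,24),W(-45,37,24),W(20,25,24),W(20,-25,24),W(20,-37,24)]:
    print((proj("scene",p)-[60,110])*6.6)
```

```text
6.3 [ 553.24 -212.17   52.83] [1.   0.06 0.   0.  ] [-0.67  0.08 -0.68] 45.3731504419988
28.827944532997797
[219.89 372.85]
[357.8  398.79]
[410.01 305.81]
[450.38 261.46]
[485.13 267.75]
[367.65 410.  ]
[218.36 381.85]
[182.83 375.15]
```

View pics/p3.png

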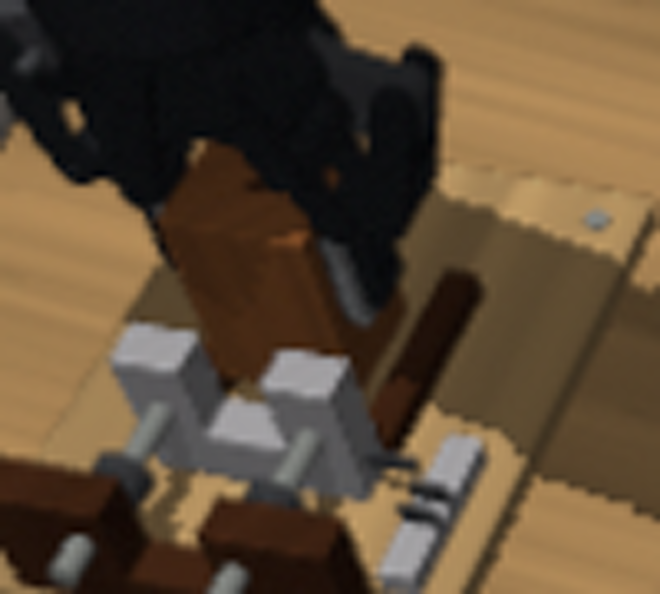

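The block lines up with the gap. The cheek end is at about (447,265) and the block's rear edge at about (405,295), both close to prediction. I lower gently.

Call:
step_arm --motion '[{"dr":[0,0,0],"slide":[0,0,4],"jaw":38},{"dr":[0,0,0],"slide":[0,0,8],"jaw":38},{"dr":[0,0,0],"slide":[0,0,12],"jaw":38},{"dr":[0,0,0],"slide":[0,0,14],"jaw":38},{"dr":[0,0,0],"slide":[0,0,15],"jaw":38},{"dr":[0,0,0],"slide":[0,0,15],"jaw":38},{"dr":[0,0,0],"slide":[0,0,15],"jaw":38},{"dr":[0,0,0],"slide":[0,0,15],"jaw":38}]'

```text
clock: 7.35
position: [553.1, -212.4, 37.3]
ee_rot: [0.998, 0.06, 0.0, 0.0]
contact_force: [0.8, -3.8, -1.7]
gripper_width: 45.3
grasp_force: 61.6
```

Call:
step_arm --motion '[{"dr":[0,0,0],"slide":[0,0.8,0],"jaw":38},{"dr":[0,0,0],"slide":[0,0.8,0.5],"jaw":38},{"dr":[0,0,0],"slide":[0,0.8,1],"jaw":38},{"dr":[0,0,0],"slide":[0,0.8,1.5],"jaw":38},{"dr":[0,0,0],"slide":[0,0.8,1.5],"jaw":38},{"dr":[0,0,0],"slide":[0,0.8,1.5],"jaw":38},{"dr":[0,0,0],"slide":[0,0.8,1.5],"jaw":38},{"dr":[0,0,0],"slide":[0,0.8,1.5],"jaw":38}]'

```text
clock: 8.35
position: [552.9, -212.7, 35.9]
ee_rot: [0.998, 0.06, -0.0, -0.0]
contact_force: [-1.5, 1.8, 4.0]
gripper_width: 45.4
grasp_force: 62.1
```

Call:
step_arm --motion '[{"dr":[0,0,0],"slide":[0,0,0],"jaw":54},{"dr":[0,0,0],"slide":[0,0,0],"jaw":54},{"dr":[0,0,0],"slide":[0,0,0],"jaw":54},{"dr":[0,0,0],"slide":[0,0,0],"jaw":50},{"dr":[0,0,0],"slide":[0,0,0],"jaw":46},{"dr":[0,0,0],"slide":[0,0,0],"jaw":38},{"dr":[0,0,0],"slide":[0,0,0],"jaw":38},{"dr":[0,0,0],"slide":[0,0,0],"jaw":38}]'

```text
clock: 9.35
position: [553.2, -212.9, 36.0]
ee_rot: [0.998, 0.06, 0.0, 0.0]
contact_force: [-0.8, 0.8, 0.8]
gripper_width: 45.4
grasp_force: 61.3
```

Call:
step_arm --motion '[{"dr":[0,0,0],"slide":[2,0,0],"jaw":38},{"dr":[0,0,0],"slide":[4,0,0],"jaw":38},{"dr":[0,0,0],"slide":[6,0,0],"jaw":38},{"dr":[0,0,0],"slide":[8,0,0],"jaw":38},{"dr":[0,0,0],"slide":[10,0,0],"jaw":38},{"dr":[0,0,0],"slide":[12,0,0],"jaw":38},{"dr":[0,0,0],"slide":[14,0,0],"jaw":38},{"dr":[0,0,0],"slide":[14,0,0],"jaw":38}]'

```text
clock: 10.35
position: [565.4, -211.5, 36.0]
ee_rot: [0.998, 0.06, -0.002, -0.0]
contact_force: [-5.7, -0.7, 7.8]
gripper_width: 45.6
grasp_force: 61.8
```

Call:
step_arm --motion '[{"dr":[0,0,0],"slide":[1,0,0],"jaw":38},{"dr":[0,0,0],"slide":[2,0,0],"jaw":38},{"dr":[0,0,0],"slide":[3,0,0],"jaw":38},{"dr":[0,0,0],"slide":[4,0,0],"jaw":38},{"dr":[0,0,0],"slide":[5,0,0],"jaw":38},{"dr":[0,0,0],"slide":[6,0,0],"jaw":38},{"dr":[0,0,0],"slide":[6,0,0],"jaw":38},{"dr":[0,0,0],"slide":[6,0,0],"jaw":38}]'

```text
clock: 11.35
position: [568.8, -211.0, 36.1]
ee_rot: [0.998, 0.06, -0.004, -0.0]
contact_force: [-11.1, -1.7, 11.0]
gripper_width: 45.7
grasp_force: 62.2
```

Run:
```python
from h import *
np.set_printoptions(precision=2,suppress=True)
for k in range(3):
    sc=optics.get_image("scene");tp=optics.get_image("top")
    s=arm.read_state();print(s["clock"],s["position"],s["ee_rot"],s["contact_force"],s["wrist_torque"])
a=cv2.resize(sc[125:215,50:150],(660,594),interpolation=cv2.INTER_CUBIC)
b=cv2.resize(tp[128:212,375:395],(140,594),interpolation=cv2.INTER_CUBIC)
cv2.imwrite("pics/p4.png",np.hstack([a,b]))
```

```text
11.45 [ 568.78 -210.96   36.05] [ 1.    0.06 -0.   -0.  ] [-10.05  -1.69  11.49] [-0.35  3.03  0.08]
11.55 [ 568.79 -210.96   36.06] [ 1.    0.06 -0.   -0.  ] [-9.46 -0.3  11.34] [-0.36  3.03  0.05]
11.65 [ 568.8  -210.96   36.07] [ 1.    0.06 -0.   -0.  ] [-10.61  -1.85  11.26] [-0.41  3.06  0.07]
```

View pics/p4.png

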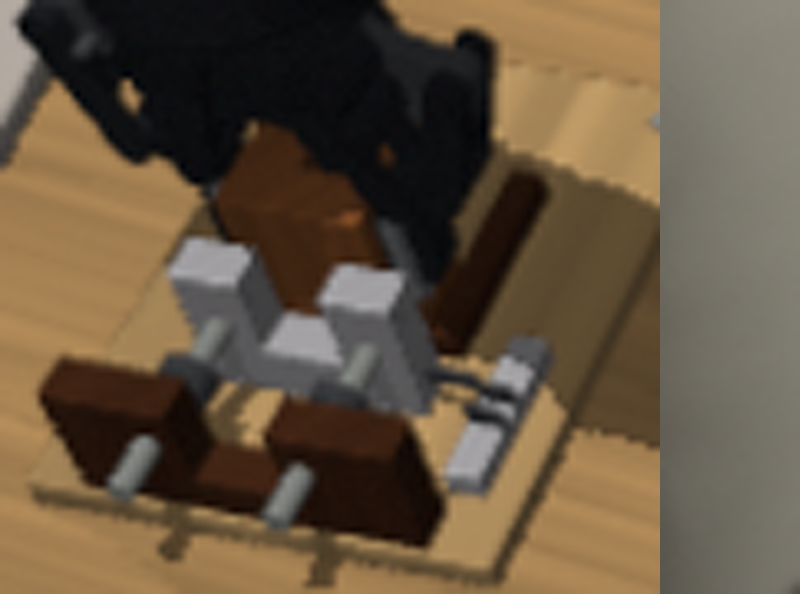

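The image shows the pointer tip at about (475,380), just short of the rear mark at about (490,390). The fence is therefore at about 7 mm, with a push of about 10 N of which part is board friction. I push further, ease the downward force and correct the slight tilt.

Call:
step_arm --motion '[{"dr":[0,0.05,0],"slide":[0,0,-1],"jaw":38},{"dr":[0,0.1,0],"slide":[1,0,-2],"jaw":38},{"dr":[0,0.1,0],"slide":[2,0,-2.5],"jaw":38},{"dr":[0,0.1,0],"slide":[3.5,0,-2.5],"jaw":38},{"dr":[0,0.1,0],"slide":[5,0,-2.5],"jaw":38},{"dr":[0,0.1,0],"slide":[6,0,-2.5],"jaw":38},{"dr":[0,0.1,0],"slide":[6,0,-2.5],"jaw":38},{"dr":[0,0.1,0],"slide":[6,0,-2.5],"jaw":38}]'

```text
clock: 12.65
position: [573.9, -210.1, 36.0]
ee_rot: [0.998, 0.06, 0.001, -0.001]
contact_force: [-8.4, -3.2, 0.9]
gripper_width: 45.3
grasp_force: 61.7
```

Run:
```python
from h import *
np.set_printoptions(precision=3,suppress=True)
sc=optics.get_image("scene")
s=arm.read_state();print(s["clock"],s["position"],s["ee_rot"],s["contact_force"],s["wrist_torque"])
a=cv2.resize(sc[170:205,100:140],(680,595),interpolation=cv2.INTER_CUBIC)
cv2.imwrite("pics/p5.png",a)
```

```text
12.7 [ 573.881 -210.14    36.034] [ 0.998  0.06   0.001 -0.001] [-7.541 -3.074  0.042] [-0.941  2.394  0.16 ]
```

View pics/p5.png

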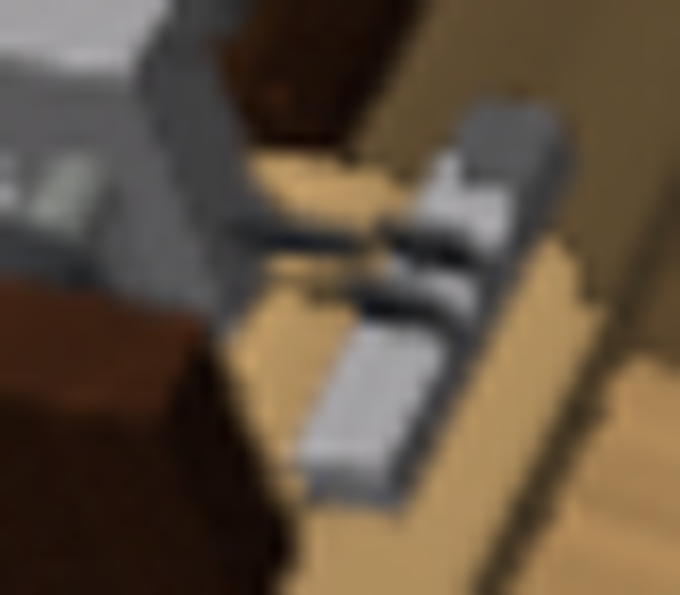

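The pointer bar, at about (240,232) to (365,240), now lies between the lines of the two marks, at about (380,225) and (355,285). I measure its travel against the first picture.

Run:
```python
from h import *
np.set_printoptions(precision=2,suppress=True)
o=np.array([552.8,-212.2]);t=np.radians(6.9)
W=lambda x,y,z:(o[0]+x*np.cos(t)-y*np.sin(t),o[1]+x*np.sin(t)+y*np.cos(t),z)
a=proj("scene",W(38,43,22));b=proj("scene",W(48,43,22));c=proj("scene",W(38,53,22))
dx=(b-a)/10;sl=(c-a)[1]/(c-a)[0];k=dx[1]-dx[0]*sl;print(a,b,sl,k)
g0=cv2.cvtColor(cv2.imread("pics/scene0.png"),6).astype(float)
imgs=[optics.get_image("scene") for _ in range(2)]
g1=np.mean([cv2.cvtColor(i,6).astype(float) for i in imgs],0)
for col in range(116,123):
    print(col,g0[174:194,col].astype(int),g1[174:194,col].astype(int))
print(arm.read_state()["contact_force"],arm.read_state()["position"])
```

```text
[120.58 180.91] [118.56 184.66] 0.19082205016652523 0.41300812254979635
116 [ 53  52  52  54  53  35  38  51  57  74  88 116 136 140 138 136 135 134
 132 131] [ 20  32  26  20  27 132 154 121  81  48  36 123 100 140 153 152 150 149
 147 146]
117 [ 26  25  34  47  50  36  33  52  62 114 136 140 139 136 136 134 132 131
 131 128] [ 18  19  18  22  22 128 154 157 112  61  33 130 103 127 147 149 147 145
 145 142]
118 [ 33  33  26  21  38  37  32  83  79 116 135 137 136 134 133 131 130 128
 131 127] [ 18  19  18  20  21 104 148 156 126  74  35 107  92  78 133 146 145 142
 146 143]
119 [ 29  26  20  16  35  41  31 117  93  72 123 134 124 120 128 127 131 129
 139 146] [ 18  17  16  16  18  95 145 155 136  81  38  99  87  73 131 142 145 142
 154 162]
120 [ 20  14  12  19  60  52  32  96  96  75 120 131  86  68 107 123 137 150
 149 147] [ 15  12  13  22  39  53 136 152 138  91  43  78  74  54 115 138 152 166
 166 163]
121 [ 10  15  66  80 109  74  33  88 118  84 106 124  77  32  43 136 150 147
 146 146] [ 12  18  38  55  76  81 136 149 140 101  60  88  67  36  49 150 166 163
 161 162]
122 [ 49  73 127 138 125  82  38  69  89  56  40 103  78  38  27 123 144 146
 147 147] [ 30  45  75  81  80  78 123 143 115  62  70 116  87  42  30 137 160 162
 162 163]
[-8.12 -2.86  1.5 ] [ 573.89 -210.12   36.03]
```

The travel is about 10.1 mm, which agrees with the 8 N force. I add about 2.5 mm and ease off sideways a little.

Call:
step_arm --motion '[{"dr":[0,0,0],"slide":[0.5,0.3,0],"jaw":38},{"dr":[0,0,0],"slide":[1.2,0.6,0],"jaw":38},{"dr":[0,0.02,0],"slide":[2,0.8,0],"jaw":38},{"dr":[0,0.02,0],"slide":[2.7,0.8,0],"jaw":38},{"dr":[0,0.02,0],"slide":[3.2,0.8,0],"jaw":38},{"dr":[0,0.02,0],"slide":[3.2,0.8,0],"jaw":38},{"dr":[0,0.02,0],"slide":[3.2,0.8,0],"jaw":38},{"dr":[0,0.02,0],"slide":[3.2,0.8,0],"jaw":38}]'

```text
clock: 13.8
position: [575.1, -210.0, 36.0]
ee_rot: [0.998, 0.059, 0.0, -0.002]
contact_force: [-12.4, -1.5, 5.4]
gripper_width: 45.5
grasp_force: 62.0
```

Run:
```python
from h import *
np.set_printoptions(precision=3,suppress=True)
for _ in range(3):
    i=optics.get_image("scene");s=arm.read_state();print(s["position"],s["ee_rot"],s["contact_force"],s["wrist_torque"],s["gripper_width"])
g=cv2.cvtColor(i,6)
for c in range(116,122):print(c,g[174:194,c])
cv2.imwrite("pics/p6.png",np.hstack([cv2.resize(i[125:215,50:150],(400,360),interpolation=cv2.INTER_CUBIC),cv2.resize(i[170:206,100:140],(400,360),interpolation=cv2.INTER_CUBIC)]))
```

```text
[ 575.139 -210.042   36.033] [ 0.998  0.059  0.001 -0.002] [-12.519  -0.57    4.995] [-0.389  3.426  0.153] 45.183370980480575
[ 575.126 -210.033   36.018] [ 0.998  0.059  0.    -0.002] [-11.48   -0.277   4.241] [-0.32   3.406  0.19 ] 45.17994780996441
[ 575.124 -210.023   36.02 ] [ 0.998  0.059  0.    -0.002] [-12.451  -0.974   4.649] [-0.31   3.408  0.218] 45.4789035167966
116 [ 20  21  21  21  27  93 144 156 114  66  37  88  87  81 139 152 150 149
 147 146]
117 [ 20  20  18  21  22 122 153 156 144  88  41  78 100  87 125 145 147 146
 146 142]
118 [ 19  19  19  19  17  55 139 156 156 100  46  56 134 103  78 132 146 142
 146 142]
119 [ 18  16  16  15  17  54 126 152 154 107  54  52 119  92  93 131 145 143
 154 162]
120 [ 15  13  13  23  39  54  76 138 151 110  67  43  62  55 115 138 152 166
 166 163]
121 [ 15  18  38  55  76  81  80 134 140 112  90  80  61  38  49 150 166 163
 162 161]
```

View pics/p6.png

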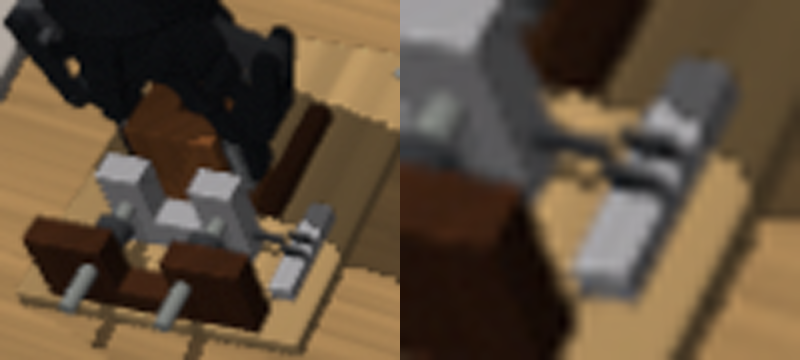

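The pointer tip, at about (610,148) in the right crop, stands between the marks at about (625,135) and (612,172). Travel is about 11.4 mm. The block is flat (TCP z unchanged at 36.0) and square within 0.3°, and the hold is steady. I hand in.

```bash
python3 -c "
from bench import arm
print(arm.job_done())"
```

```text
the job is handed in; nothing more can be done
None
```

I handed the job in with the arm still holding the medium block flat and square between the cheeks, pressing the fence back about 11.4 mm, so its pointer stands between the two marks; no verdict came back.

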